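Release the chip caddies before a mahjong game

ROBOT

A 6-joint arm with a two-finger parallel gripper is mounted at the origin on the work surface. World frame = base frame: x ahead of the robot, y to its left, z up, the work surface at z = 0. Lengths are in m, angles in rad, forces in N, time in s.
With the tool pointing down it reaches from about 0.375 to 0.975 m from the base axis. Payload 3.8 kg.
Tool frame: the origin (TCP) lies at the very end of the fingers, on their centre line; the grasp point (between the pads) lies behind it (arm.grip_depth is the z of the grasp point in the tool frame, in m); z points along the fingers, y is the line along which they close (so a half turn about z gives the same grasp; the last joint's range is limited). The gripper opens to 88 mm and grips with 3 to 60 N. Pads are 18 mm wide; open, the fingers measure 123 mm over their backs; the gripper's body (75 mm by 187 mm) begins 45 mm behind the grasp point.
Start: joints at [-1.188, 0.264, 1.604, -0, 1.274, -0.037], TCP at [0.275, -0.616, 0.239] pointing down, gripper open.
Joint ranges: [-2.63, 2.63], [-0.94, 2.18], [0.31, 2.57], [-1.31, 4.45], [0, 2.66], [-2.55, 2.55]. Speed limits (rad/s): [2.57, 2.57, 3.14, 3.14, 3.14, 3.14].

INTERFACE

Orientations are given as [roll, pitch, yaw] about the fixed x, y, z axes, in that order (R = Rz(yaw) Ry(pitch) Rx(roll)).
In Python, from bench import arm gives the robot as it stands.
- The arm moves only by the tool play_rows, never from a script. Its argument "moves" is a list of rows, each a list of 3 entries, a list of its own where there are three numbers: the shift along the world's x, y, z in cm, then the turn about the world's z in degrees, then the opening, from -1 (shut) to 1 (fully open). A call has 1 to 10 rows; each row is the pose to reach, as a shift and turn from the pose commanded when the call began; what a row does not reach only later rows make up. A row lasts 1/8 s, in which the tool goes at most 62.5 mm and 10.7 degrees, less where a joint would pass 70% of its speed; a pose out of reach is approached as far as the arm can. A call with a gripper value outside its range is refused whole. The fingers move at their own pace and stop on an object; "squeeze" is the grip in N (left out, the last holds). Time passes only in rows, so rows that repeat a pose let the fingers close. It gives the time, the measured TCP pose, the force, the opening and the grip force at its end, in the units of the state.
- arm.get_state(): the state, without advancing time (a new reading comes with each control period).
- arm.camera(name): name is "side" or "top" or "wrist"; returns a dict with "frame" (420x560x3 uint8, red, green, blue), "range_z" (420x560 float32, m along the optical axis (not along the pixel's ray), 0 where there is no reading), "K" (3x3 intrinsics, pixels), "camera_from_world" (4x4, takes a point from world to camera coordinates); the wrist camera has in their place "mount" (4x4, takes a point from camera to tool coordinates, whose origin is the TCP and whose axes are the flange's). Camera axes: x right, y down, z forward; pixel columns grow to the right and rows downward; lengths in m; the calibration is good to about 2 mm. A picture is of the moment at which its call begins: read the wrist's pose just before it.
- arm.finish_job(): hands the job in; it is judged then, once.
The state is a dict: "clock": time; "joint_positions": joint angles; "joint_velocities": joint speeds; "tau": joint torques, N m; "tcp_pos": TCP position; "tool_rot": TCP orientation; "contact_force": force on the tool from outside, world axes, zero at the start; "ft_torque": the same for the moment, N m; "finger_gap": finger opening in m; "gripper_force": force on a finger pad.
Only numpy, scipy, OpenCV 4.12 (cv2) and the standard library are available. Lean on these libraries where they do the work, as an engineer would, in place of code of your own. Each camera call takes 0.05 s, during which the arm holds its last target. There are 200 camera calls.

TASK

Get the chips out for the game: first push the wooden tray round on its pivot until its long sides are at right angles to the long green rack, while the caddies are still locked. Then, with the forked key, press the spring bar of each slot that holds a chip caddy sideways, away from the rack, so that the caddy pops up a little and is free, and lift every caddy out to stand upright on the tray floor. Put the key back standing in the middle of the blue mat, keep your fingers off the spring bars, and leave the dice cup and ashtray alone.

Things in the scene. Friction and masses are not known exactly. Their poses are not given: they have to be found in the camera images.
- rack: Green acrylic rack fixed to the table, 56 (x) x 281 (y) x 44 mm high. Origin on the table under its centre; -x is its front, with the spring bars. Four open-topped slots at x = 0, y = -97.5, -32.5, 32.5, 97.5 mm, each 44 mm wide (y), 40 mm deep (x), walls 44 mm high. The front wall's outer face is at x = -28 mm; it has a 24 mm wide gap at each slot for the caddy's ledge and the bar
- tray (a joint): Turn (rad) of the wooden swing tray about its fixed pivot pin, 0 when its length lies along tray_base's x, positive counter-clockwise seen from above; range -0.6 to 1.5. Stiff hinge (0.12 N m): the tray stays where it is pushed
- tray_base: Steel foot of the tray's pivot, fixed to the table; origin on the table on the pivot axis. The pivot pin (16 mm, with a 24 mm brass cap) comes up through the tray to 42 mm above the table
- tray_mid (a point): Point on the tray's floor, 95 mm from the pivot axis, 12 mm above the table; x along the tray's length away from the pivot, y across, z up. The tray, wood with jade lining, is 220 x 130 mm outside: from 25 mm behind the pivot axis to 195 mm ahead of it, centred across. Rim walls 6 mm thick, from 6 to 32 mm above the table
- mat: Blue mat fixed to the table, 120 (x) x 170 (y) x 3 mm, the key's place; origin at the centre of its underside
- key: Forked key, steel, 0.25 kg, mostly in its rear foot; stands by itself. Origin at foot level under the grip's middle; x to the fork, z up. Two tines from 40 mm height down to 0, 6 mm thick (x = 50 to 56 mm), 8 mm wide, 20 mm gap between. Rear foot x = -50 to -62 mm, 90 mm wide. Plate at 40 to 48 mm height, 36 mm wide. Black grip block 20 mm thick (x), 46 mm wide (y), from 48 to 103 mm height
- dice_cup: Red plastic dice cup, 76 mm across, 88 mm high, not part of the job; origin under its centre
- ashtray: Steel ashtray with closed lid, 120 mm across, 46 mm high, not part of the job; origin under its centre
- bar1 (a joint): How far (m) spring bar 1 (slot at rack y = -97.5 mm) is pushed out, towards the rack's -x: 0 at rest, 0.014 fully; past 0.010 it lets go of the caddy, which a spring lifter in the slot raises 8 mm. Takes 2 N at rest to 4 N fully pushed, plus up to 3 N friction; springs back. Against a freed caddy's ledge it stays part way out until the caddy is lifted away
- collar1 (a point): Centre of the brass collar on spring bar 1, on the bar's axis; moves with the bar; axes as the rack's. At rest 47 mm before the rack's centre line, 28 mm above the table. Collar 6 (x) x 36 (y) x 24 mm high; bar 10 mm thick, along x; 16 mm of bare bar between collar and front wall. 21 mm beyond the collar towards -x stands a bearing plate, 42 mm high
- bar2 (a joint): How far (m) spring bar 2 (slot at rack y = -32.5 mm) is pushed out, towards the rack's -x: 0 at rest, 0.014 fully; past 0.010 it lets go of the caddy, which a spring lifter in the slot raises 8 mm. Takes 2 N at rest to 4 N fully pushed, plus up to 3 N friction; springs back. Against a freed caddy's ledge it stays part way out until the caddy is lifted away
- collar2 (a point): Centre of the brass collar on spring bar 2, on the bar's axis; moves with the bar; axes as the rack's. At rest 47 mm before the rack's centre line, 28 mm above the table. Collar 6 (x) x 36 (y) x 24 mm high; bar 10 mm thick, along x; 16 mm of bare bar between collar and front wall. 21 mm beyond the collar towards -x stands a bearing plate, 42 mm high
- bar3 (a joint): How far (m) spring bar 3 (slot at rack y = 32.5 mm) is pushed out, towards the rack's -x: 0 at rest, 0.014 fully; past 0.010 it lets go of the caddy, which a spring lifter in the slot raises 8 mm. Takes 2 N at rest to 4 N fully pushed, plus up to 3 N friction; springs back. Against a freed caddy's ledge it stays part way out until the caddy is lifted away
- collar3 (a point): Centre of the brass collar on spring bar 3, on the bar's axis; moves with the bar; axes as the rack's. At rest 47 mm before the rack's centre line, 28 mm above the table. Collar 6 (x) x 36 (y) x 24 mm high; bar 10 mm thick, along x; 16 mm of bare bar between collar and front wall. 21 mm beyond the collar towards -x stands a bearing plate, 42 mm high
- bar4 (a joint): How far (m) spring bar 4 (slot at rack y = 97.5 mm) is pushed out, towards the rack's -x: 0 at rest, 0.014 fully; past 0.010 it lets go of the caddy, which a spring lifter in the slot raises 8 mm. Takes 2 N at rest to 4 N fully pushed, plus up to 3 N friction; springs back. Against a freed caddy's ledge it stays part way out until the caddy is lifted away
- collar4 (a point): Centre of the brass collar on spring bar 4, on the bar's axis; moves with the bar; axes as the rack's. At rest 47 mm before the rack's centre line, 28 mm above the table. Collar 6 (x) x 36 (y) x 24 mm high; bar 10 mm thick, along x; 16 mm of bare bar between collar and front wall. 21 mm beyond the collar towards -x stands a bearing plate, 42 mm high
- caddy_red: Red chip caddy, a closed plastic block 36 (x) x 40 (y) x 84 mm high, about 0.16 kg, with a ledge at the foot of its -x side (9 mm out, 20 mm wide, 12 mm high). Origin at the centre of the underside of the block. Locked in a rack slot it its origin is about 11 mm above the table, freed 18 mm; then it lifts straight out. May be absent
- caddy_blue: Blue chip caddy, a closed plastic block 36 (x) x 40 (y) x 84 mm high, about 0.16 kg, with a ledge at the foot of its -x side (9 mm out, 20 mm wide, 12 mm high). Origin at the centre of the underside of the block. Locked in a rack slot it its origin is about 11 mm above the table, freed 18 mm; then it lifts straight out. May be absent
- caddy_yellow: Yellow chip caddy, a closed plastic block 36 (x) x 40 (y) x 84 mm high, about 0.16 kg, with a ledge at the foot of its -x side (9 mm out, 20 mm wide, 12 mm high). Origin at the centre of the underside of the block. Locked in a rack slot it its origin is about 11 mm above the table, freed 18 mm; then it lifts straight out. May be absent
- caddy_white: White chip caddy, a closed plastic block 36 (x) x 40 (y) x 84 mm high, about 0.16 kg, with a ledge at the foot of its -x side (9 mm out, 20 mm wide, 12 mm high). Origin at the centre of the underside of the block. Locked in a rack slot it its origin is about 11 mm above the table, freed 18 mm; then it lifts straight out. May be absent

How it is judged:
On the way, in this order (a step that is already met when the one before it is completed fails the run):
1. the tray is square to the rack while every caddy is still locked down in its slot (angle between the x axis of tray_mid and the x axis of rack, either way round below 0.1 rad and height (world z) of each of caddy_red, caddy_blue, caddy_yellow, caddy_white below 0.0145 m), for 0.2 s.
2. a spring bar is pushed away from the rack by the key (((value of joint bar1 above 0.007 m and contact force between key and bar1 above 0.8 N) or (value of joint bar2 above 0.007 m and contact force between key and bar2 above 0.8 N) or (value of joint bar3 above 0.007 m and contact force between key and bar3 above 0.8 N) or (value of joint bar4 above 0.007 m and contact force between key and bar4 above 0.8 N))), for 0.1 s.
At the end, for the whole second after the job is handed in: Tray length within 0.10 rad of the rack's x direction; every caddy present upright (0.15 rad), at rest on the tray floor inside the rims; key upright (0.12 rad), at rest on the mat, its origin within 50 mm of the mat's centre; spring bars home (3 mm) (angle between the x axis of tray_mid and the x axis of rack, either way round below 0.1 rad and x of caddy_red in the frame of tray_mid between -0.12 and 0.1 m and y of caddy_red in the frame of tray_mid between -0.062 and 0.062 m and z of caddy_red in the frame of tray_mid between -0.004 and 0.012 m and angle between each of caddy_red, caddy_blue, caddy_yellow, caddy_white's own z axis and vertical below 0.15 rad and linear speed of each of caddy_red, caddy_blue, caddy_yellow, caddy_white, key below 0.02 m/s and x of caddy_blue in the frame of tray_mid between -0.12 and 0.1 m and y of caddy_blue in the frame of tray_mid between -0.062 and 0.062 m and z of caddy_blue in the frame of tray_mid between -0.004 and 0.012 m and x of caddy_yellow in the frame of tray_mid between -0.12 and 0.1 m and y of caddy_yellow in the frame of tray_mid between -0.062 and 0.062 m and z of caddy_yellow in the frame of tray_mid between -0.004 and 0.012 m and x of caddy_white in the frame of tray_mid between -0.12 and 0.1 m and y of caddy_white in the frame of tray_mid between -0.062 and 0.062 m and z of caddy_white in the frame of tray_mid between -0.004 and 0.012 m and horizontal distance between key and mat below 0.05 m and angle between key's own z axis and vertical below 0.12 rad and height (world z) of key below 0.012 m and value of joint each of bar1, bar2, bar3, bar4 below 0.003 m); the robot touches nothing.
It fails at once if the fingers press on a spring bar (contact force between the fingers and bar1 above 1 N or contact force between the fingers and bar2 above 1 N or contact force between the fingers and bar3 above 1 N or contact force between the fingers and bar4 above 1 N).
It fails at once if the dice cup or the ashtray is moved more than 30 mm or tipped (distance of any of dice_cup, ashtray from where it was at the start of the episode above 0.03 m or angle between any of dice_cup, ashtray's own z axis and vertical above 0.5 rad).
Of caddy_red, caddy_blue, caddy_yellow, caddy_white only 2 to 3 are there at a start; the rules pass over those that are not, and their reading is None.
At some moment in a run one of key may be knocked a few centimetres aside while the robot is not near it.
It also fails if it takes over 210 s, if anything falls off the work surface, if the arm or the gripper's body presses on something with over 40 N, if the wrist force passes 120 N, or if a joint passes its speed limit or range.

## Working session

There is one attempt and no reset: what is moved stays moved. The work goes in short steps, Python scripts to look and compute and a tool call to move; the robot and the scene stay as the last step left them, time stands still between calls to the robot, and variables do not carry over. Pictures are saved under pics/ and viewed, at most 14 in all, crops included, and the job is handed in when it is done.

Besides the shell and the picture viewer there is one more tool, called after ">>>" as a command line: name --argument value ..., lists and objects as JSON in quotes. play_rows: Moves the arm, as the interface text tells. Its arguments: {"type":"object","properties":{"moves":{"type":"array"},"squeeze":{"type":"number"}},"required":["moves"]}

```bash
mkdir -p pics; ls; cat > h.py <<'E'
import numpy as np, cv2
from bench import arm
def cloud(c):
    K=c["K"];z=c["range_z"].astype(float);h,w=z.shape
    u,v=np.meshgrid(np.arange(w),np.arange(h))
    P=np.stack([(u-K[0,2])/K[0,0]*z,(v-K[1,2])/K[1,1]*z,z],-1)
    T=np.linalg.inv(c["camera_from_world"])
    W=P@T[:3,:3].T+T[:3,3]; W[z==0]=np.nan
    return W
def save(c,n,crop=None,s=1):
    f=c["frame"]
    if crop: f=f[crop[1]:crop[3],crop[0]:crop[2]]
    f=cv2.resize(f,None,fx=s,fy=s,interpolation=cv2.INTER_CUBIC)
    cv2.imwrite("pics/"+n,f[:,:,::-1])
E
python3 - <<'E'
from h import *
s=arm.get_state();print(s,arm.grip_depth)
for n in("top","side"):
    c=arm.camera(n);save(c,n+"0.png",s=1.4)
    np.savez(n+"0.npz",**c)
    T=np.linalg.inv(c["camera_from_world"]);print(n,T.round(3),c["K"])
E
```

```text
pics
{'clock': 0.0, 'joint_positions': array([-1.18790315e+00,  2.64720767e-01,  1.60538264e+00,  1.98302669e-05,
        1.27368829e+00, -3.68877048e-02]), 'joint_velocities': array([-0.00013337, -0.00113211, -0.00014242,  0.00056866,  0.0002159 ,
        0.00044407]), 'tau': array([-2.10202808e-03, -5.02120650e+01, -3.56874096e+01,  7.24797067e-02,
        2.93355924e-02, -1.47594264e-04]), 'tcp_pos': array([ 0.27484809, -0.61572729,  0.23740516]), 'tool_rot': array([-3.13939581e+00, -1.00034875e-04,  4.19774946e-01]), 'contact_force': array([-0.88919321,  0.5337377 , -0.52705007]), 'ft_torque': array([ 0.00326483, -0.03523127, -0.00597319]), 'gripper_force': 0.0, 'finger_gap': 0.08791303963945356} -0.0187
top [[ 3.00e-03 -9.98e-01  5.60e-02  5.12e-01]
 [-1.00e+00 -3.00e-03  1.00e-03  6.40e-02]
 [-1.00e-03 -5.60e-02 -9.98e-01  1.28e+00]
 [ 0.00e+00  0.00e+00  0.00e+00  1.00e+00]] [[530.92721613   0.         269.70999891]
 [  0.         530.92721613 213.99295531]
 [  0.           0.           1.        ]]
side [[ 0.908 -0.329  0.262  0.38 ]
 [-0.42  -0.687  0.593 -0.37 ]
 [-0.015 -0.648 -0.762  0.653]
 [ 0.     0.     0.     1.   ]] [[385.27855848   0.         274.79100323]
 [  0.         385.27855848 207.8423957 ]
 [  0.           0.           1.        ]]
```

View pics/top0.png

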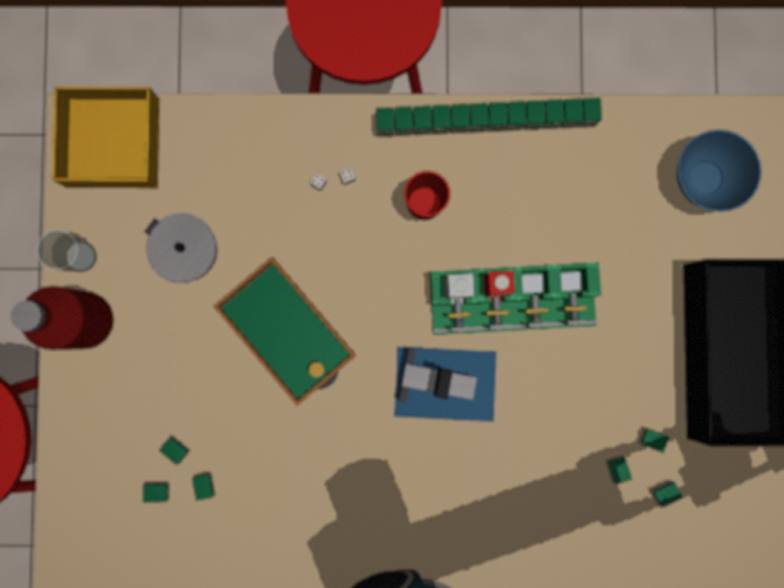

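View pics/side0.png

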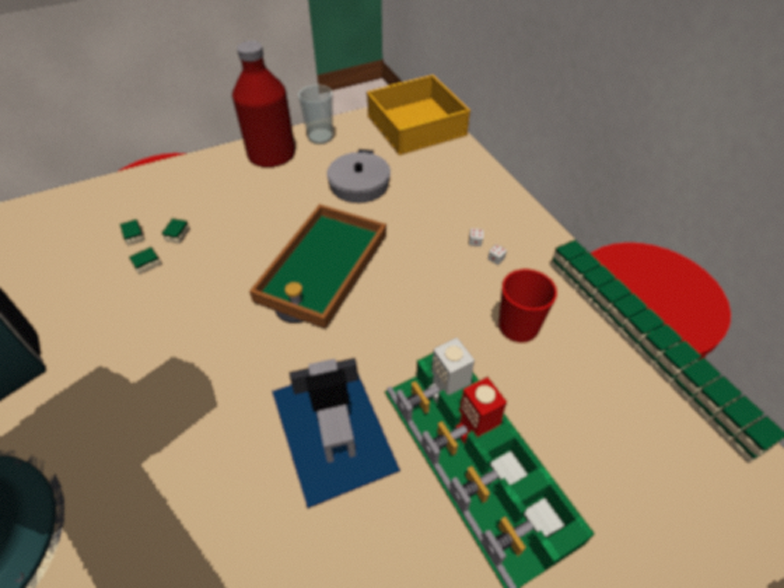

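The rack is upper right, with white in slot 4 (~460,286 px in the top view) and red in slot 3 (~502,284); slots 1 and 2 are empty. The tray points up-left from its pivot (~316,370). The key is on the mat at ~(445,383) with its fork to the right.

```bash
cat >> h.py <<'E'
def measure(c):
    W=cloud(c);hsv=cv2.cvtColor(np.ascontiguousarray(c["frame"]),cv2.COLOR_RGB2HSV).astype(int)
    H,S,V=hsv[...,0],hsv[...,1],hsv[...,2];z=W[...,2]
    X,Y=W[...,0],W[...,1]
    inb=(X>0.25)&(X<0.95)&(abs(Y)<0.5)
    def rect(m,n,k=3):
        m=m&inb
        l,a,st,ce=cv2.connectedComponentsWithStats(m.astype(np.uint8))[0:4]
        if l<2: print(n,"none");return
        i=1+np.argmax(st[1:,4]);p=W[a==i]
        r=cv2.minAreaRect(p[:,:2].astype(np.float32)*1000)
        print(n,"c",np.round(r[0],1),"size",np.round(r[1],1),"ang",round(r[2],2),"z",np.round(np.nanmedian(p[:,2])*1000,1),"mean",np.round(p.mean(0)*1000,1),len(p));return a==i
    g=(H>60)&(H<90)&(S>120)
    rect(g&(z>.034)&(z<.055)&(Y<0.1),"rack")
    rect(g&(z>.0)&(z<.026)&(Y>0.05),"trayfloor")
    rect((H<20)&(S>110)&(z>.02)&(z<.04)&(Y>0.0)&(Y<.4),"rim")
    rect((H>15)&(H<32)&(S>150)&(z>.03)&(z<.06)&(Y>0.0)&(Y<.4),"cap")
    rect((H>95)&(H<125)&(S>100)&(z<.02)&(X<.7),"mat")
    k=(X>.3)&(X<.55)&(Y>-.2)&(Y<.15)
    rect(k&(z>.085)&(z<.12),"grip")
    rect(k&(z>.036)&(z<.062),"plate")
    rect(k&(z>.012)&(z<.062)&(V<90),"foot")
    for i,n in((0,"col"),):
        m=((H>15)&(H<32)&(S>120)&(z>.02)&(z<.06)&(Y<.05)&inb)
        l,a,st,ce=cv2.connectedComponentsWithStats(m.astype(np.uint8))
        for i in range(1,l):
            if st[i,4]>5:print("collar",(W[a==i].mean(0)*1000).round(1),st[i,4])
    rect((X>.5)&(X<.65)&(Y<.08)&(Y>-.35)&(z>.075)&(S<90),"white")
    rect((X>.5)&(X<.65)&(Y<.08)&(Y>-.35)&(z>.075)&((H<8)|(H>172))&(S>130),"red")
E
python3 - <<'E'
from h import *
measure(dict(np.load("top0.npz")))
E
```

```text
rack c [ 896.4 -120.2] size [ 37.4 377.4] ang 2.69 z 43.7 mean [ 895.8 -121.6   43.6] 2260
trayfloor c [529.8 224.4] size [201.  112.9] ang 40.67 z 12.7 mean [531.9 226.   12.7] 3793
rim c [530.9 223.4] size [219.1 130.1] ang 40.71 z 31.9 mean [529.1 227.   31.6] 750
cap c [467.1 168.1] size [21.3 18.1] ang 44.65 z 41.9 mean [466.6 168.1  42.1] 65
mat c [440.9 -50. ] size [163.8 114.1] ang 87.52 z 3.3 mean [437.6 -59.2   3.3] 2117
grip c [447.5 -38. ] size [20.4 45.6] ang 79.61 z 105.5 mean [447.7 -37.2 104.8] 205
plate c [454.   -2.8] size [52.3 89.4] ang 79.51 z 50.0 mean [454.9   2.   49.4] 486
foot c [485.4  11.9] size [12. 33.] ang 79.14 z 43.5 mean [488.2  12.1  41.3] 70
collar [ 569.2 -260.9   39.2] 37
collar [ 565.2 -197.4   39.6] 33
collar [ 561.7 -132.    39.2] 36
collar [557.4 -68.8  39.5] 30
white c [603.7 -66.4] size [36.1 40.2] ang 3.8 z 96.0 mean [603.4 -65.7  95.4] 302
red c [ 607.6 -130.4] size [34.  40.2] ang 2.04 z 95.2 mean [ 606.4 -128.5   94.1] 191
```

>>> play_rows --moves '[[[5,14,0],-7,-1],[[10,29,0],-14,-1],[[29.8,87.5,0],-20.5,-1],[[29.8,87.5,0],-20.5,-1],[[29.8,87.5,0],-20.5,-1],[[29.8,87.5,0],-20.5,-1],[[29.8,87.5,0],-20.5,-1],[[29.8,87.5,0],-20.5,-1],[[29.8,87.5,0],-20.5,-1],[[29.8,87.5,0],-20.5,-1]]'

```text
clock: 1.35
tcp_pos: [0.477, -0.0229, 0.2386]
tool_rot: [3.141, -0.0, 0.062]
contact_force: [0.2, -0.6, -0.3]
finger_gap: 0.0002
gripper_force: 0.0
```

>>> play_rows --moves '[[[0,0,0],0,-1]]'

```text
clock: 1.48
tcp_pos: [0.4774, -0.0209, 0.2384]
tool_rot: [-3.141, 0.0, 0.069]
contact_force: [0.3, -0.5, 0.2]
finger_gap: 0.0004
gripper_force: 0.0
```

>>> play_rows --moves '[[[9.6,28,0],0,-1],[[9.6,28,0],0,-1],[[9.6,28,0],0,-1],[[9.6,28,0],0,-1],[[9.6,28,0],0,-1],[[9.6,28,0],0,-1],[[9.6,28,-21.6],0,-1],[[9.6,28,-21.6],0,-1],[[9.6,28,-21.6],0,-1],[[9.6,28,-21.6],0,-1]]'

```text
clock: 2.72
tcp_pos: [0.5694, 0.2511, 0.018]
tool_rot: [3.138, 0.008, 0.06]
contact_force: [-0.6, 0.6, 0.1]
finger_gap: 0.0004
gripper_force: 0.0
```

>>> play_rows --moves '[[[0,0,0],0,-1],[[0,0,0],0,-1]]'

```text
clock: 2.98
tcp_pos: [0.5742, 0.2542, 0.0243]
tool_rot: [-3.141, -0.002, 0.061]
contact_force: [0.7, 0.9, 0.3]
finger_gap: 0.0002
gripper_force: 0.0
```

>>> play_rows --moves '[[[0.4,-1.2,0],0,-1],[[0.8,-2.4,0],0,-1],[[1.1,-3.6,0],0,-1],[[1.5,-4.8,0],0,-1],[[1.8,-6,0],0,-1],[[2.2,-7.2,0],0,-1],[[2.6,-8.4,0],0,-1],[[2.9,-9.6,0],0,-1],[[3.3,-10.6,0],0,-1],[[3.5,-11.2,0],0,-1]]'

```text
clock: 4.22
tcp_pos: [0.6086, 0.1424, 0.0229]
tool_rot: [-3.142, -0.001, 0.061]
contact_force: [-0.8, 0.7, 0.3]
finger_gap: 0.0004
gripper_force: 0.7
```

>>> play_rows --moves '[[[0,0,0],0,-1],[[0,0,0],0,-1]]'

```text
clock: 4.47
tcp_pos: [0.6084, 0.1431, 0.0229]
tool_rot: [3.141, -0.001, 0.062]
contact_force: [0.8, -0.2, 0.2]
finger_gap: 0.0004
gripper_force: 0.0
```

```bash
python3 - <<'E'
from h import *
c=arm.camera("top");measure(c)
E
```

```text
rack c [ 899.1 -167. ] size [ 37.3 283.8] ang 2.8 z 43.6 mean [ 898.1 -167.    43.5] 1723
trayfloor c [541.7 170.1] size [85.1 95.7] ang 7.83 z 12.6 mean [539.9 171.1  12.6] 1262
rim c [544.4 115.2] size [66.7  6. ] ang 7.66 z 31.9 mean [544.5 115.2  31.8] 76
cap none
mat c [440.7 -50.1] size [163.4 113.8] ang 87.13 z 3.2 mean [437.6 -59.4   3.2] 2105
grip c [447.6 -37.9] size [20.1 45.6] ang 79.24 z 106.0 mean [447.5 -37.3 105.2] 203
plate c [454.   -2.7] size [52.3 89.3] ang 79.33 z 50.1 mean [455.    2.2  49.2] 485
foot c [485.9  11.9] size [11.9 30.1] ang 79.24 z 42.9 mean [488.   12.3  41.5] 62
collar [ 569.2 -260.5   38.9] 38
collar [ 565.2 -197.5   39.4] 33
collar [ 561.7 -132.2   38.3] 36
collar [557.4 -68.8  39.4] 30
white c [573.4  64.7] size [146.5  30.2] ang 0.25 z 131.6 mean [590.2  67.2 237.8] 644
red c [ 607.5 -130.5] size [33.6 40.1] ang 1.93 z 94.8 mean [ 606.6 -128.6   93.8] 193
```

>>> play_rows --moves '[[[0,-0.5,0],0,-1],[[0,-1.05,0],0,-1],[[0,-1.05,0],0,-1],[[0,-1.05,0],0,-1],[[0,0,0],0,-1],[[0,0,17],0,-1],[[0,0,17],0,-1],[[0,0,17],0,-1],[[0,0,17],0,-1]]'

```text
clock: 5.65
tcp_pos: [0.6115, 0.1445, 0.1988]
tool_rot: [-3.14, -0.011, 0.062]
contact_force: [0.1, 0.2, -0.4]
finger_gap: -0.0
gripper_force: 0.0
```

>>> play_rows --moves '[[[-16.1,-18.1,0],-7,1],[[-16.1,-18.1,0],-14,1],[[-16.1,-18.1,0],-14,1],[[-16.1,-18.1,0],-14,1],[[-16.1,-18.1,0],-14,1],[[-16.1,-18.1,0],-14,1],[[-16.1,-18.1,0],-14,1]]'

```text
clock: 6.52
tcp_pos: [0.4477, -0.037, 0.1924]
tool_rot: [-3.141, 0.0, -0.181]
contact_force: [0.3, -0.6, 0.1]
finger_gap: 0.0684
gripper_force: 0.0
```

```bash
python3 - <<'E'
from h import *
s=arm.get_state();print(s['tcp_pos'],s['tool_rot'],s['clock'])
c=arm.camera("top");measure(c)
c=arm.camera("side");save(c,"side1.png",s=1.4)
E
```

```text
[ 0.44769776 -0.03699697  0.1924083 ] [-3.14128785e+00  3.26637243e-04 -1.80989660e-01] 6.525
rack c [ 898.5 -167. ] size [ 36.7 283.2] ang 2.94 z 43.8 mean [ 898.1 -167.3   43.6] 1724
trayfloor c [550.5 173.4] size [201.4 113. ] ang 3.34 z 12.7 mean [552.8 173.6  12.7] 3796
rim c [550.8 173.1] size [218.6 130.4] ang 3.46 z 31.5 mean [549.9 177.1  31.2] 750
cap c [466.7 167.9] size [18.7 18.2] ang 27.14 z 42.9 mean [466.6 168.1  42.5] 60
mat c [484.6 -65.2] size [135.2  24.3] ang 86.83 z 3.4 mean [486.1 -73.4   3.3] 448
grip none
plate c [536.5 -70.6] size [ 7.1 27.9] ang 0.26 z 42.1 mean [535.3 -71.9  41.9] 35
foot c [495.2 124.9] size [98.2 40.4] ang 3.4 z 14.9 mean [491.  121.2  19.3] 399
collar [ 569.2 -260.8   39.3] 37
collar [ 565.2 -197.6   39. ] 33
collar [ 561.7 -132.5   39.4] 35
collar [557.4 -68.9  38.9] 30
white c [603.9 -66.6] size [36.3 40.5] ang 3.58 z 95.9 mean [603.4 -65.7  95.4] 302
red c [ 607.6 -130.4] size [34.  39.6] ang 1.73 z 94.8 mean [ 606.6 -128.7   94. ] 192
```

View pics/side1.png

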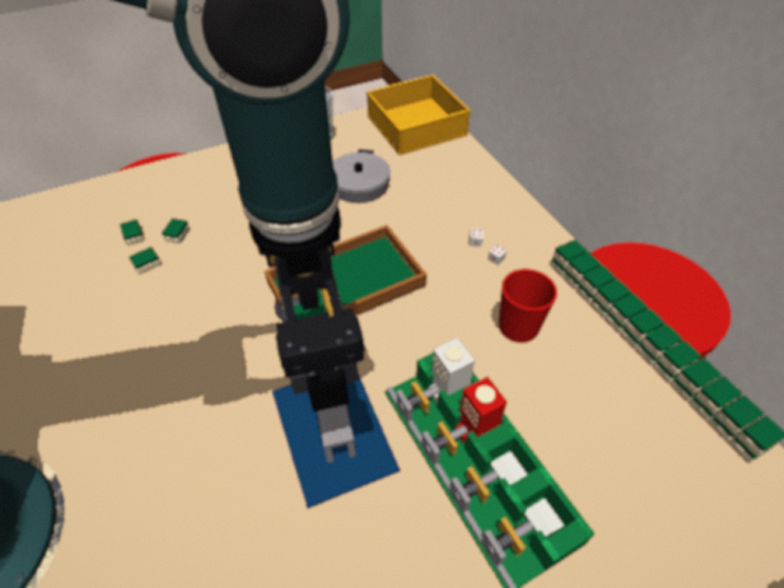

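The tray is square and the key is unmoved, with its tines at ~(340,455). I'll grasp the key next.

>>> play_rows --moves '[[[0,0,0],0,1],[[0,0,-4],0,1],[[0,0,-8],0,1],[[0,0,-10.5],0,1],[[0,0,-12.6],0,1],[[0,0,-12.6],0,1],[[0,0,-12.6],0,1]]'

```text
clock: 7.5
tcp_pos: [0.4477, -0.0378, 0.0674]
tool_rot: [-3.142, -0.001, -0.182]
contact_force: [0.2, -0.1, 0.1]
finger_gap: 0.0883
gripper_force: 0.0
```

>>> play_rows --squeeze 40 --moves '[[[0,0,0],0,-1],[[0,0,0],0,-1],[[0,0,0],0,-1],[[0,0,0],0,-1],[[0,0,0],0,-1],[[0,0,0],0,-1],[[0,0,0],0,-1],[[0,0,0],0,-1]]'

```text
clock: 8.5
tcp_pos: [0.4469, -0.0379, 0.0667]
tool_rot: [-3.142, 0.0, -0.182]
contact_force: [0.5, 0.2, 0.7]
finger_gap: 0.0202
gripper_force: 40.0
```

>>> play_rows --moves '[[[0,0,3],0,-1],[[0,0,6],0,-1],[[0,0,9],0,-1],[[0,0,9],0,-1],[[0,0,9],0,-1]]'

```text
clock: 9.12
tcp_pos: [0.4459, -0.0378, 0.1553]
tool_rot: [3.141, 0.002, -0.182]
contact_force: [0.1, 1.0, -2.6]
finger_gap: 0.0198
gripper_force: 40.0
```

>>> play_rows --moves '[[[1,0,2],10.4,-1],[[2,0,2],20.8,-1],[[3,0,2],31.2,-1],[[4,-0.5,2],41.6,-1],[[5,-1,2],52,-1],[[5.5,-2,2],62.4,-1],[[6,-2.5,2],72.8,-1],[[6.9,-3.3,2],83.2,-1],[[6.9,-3.3,2],93.6,-1],[[6.9,-3.3,2],103.9,-1]]'

```text
clock: 10.38
tcp_pos: [0.5145, -0.0707, 0.1739]
tool_rot: [-3.137, -0.001, 1.637]
contact_force: [-1.0, 0.5, -2.2]
finger_gap: 0.0197
gripper_force: 40.0
```

>>> play_rows --moves '[[[0,0,0],0,-1],[[0,0,0],0,-1],[[0,0,0],0,-1]]'

```text
clock: 10.75
tcp_pos: [0.5157, -0.0708, 0.1762]
tool_rot: [-3.141, -0.0, 1.629]
contact_force: [0.2, -0.1, -1.9]
finger_gap: 0.0195
gripper_force: 40.0
```

```bash
python3 - <<'E'
from h import *
s=arm.get_state();print(s['tcp_pos'],s['tool_rot'],s['clock'])
c=arm.camera("side");save(c,"side2.png",s=1.4)
W=cloud(c)
for i in range(0):pass
c=arm.camera("wrist");save(c,"wr2.png",s=1)
E
```

```text
[ 0.51569452 -0.07078732  0.17618004] [-3.14085894e+00 -2.08004788e-04  1.62948681e+00] 10.75
```

View pics/side2.png

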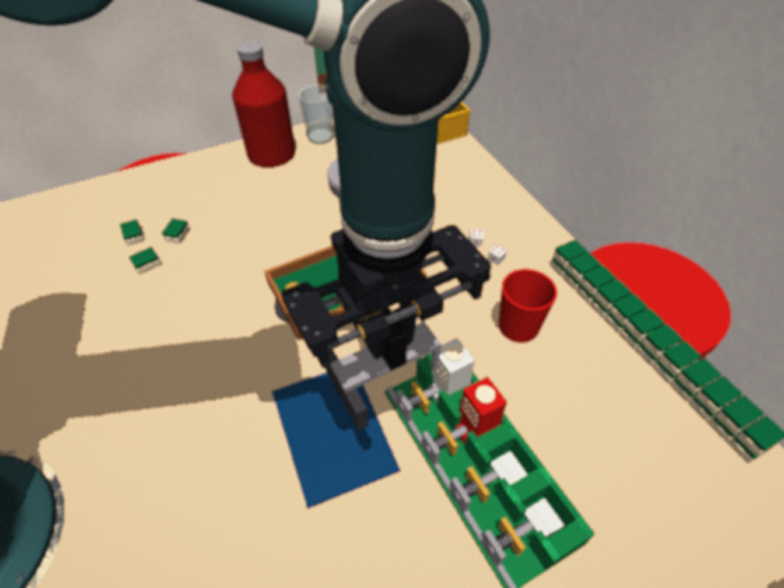

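View pics/wr2.png

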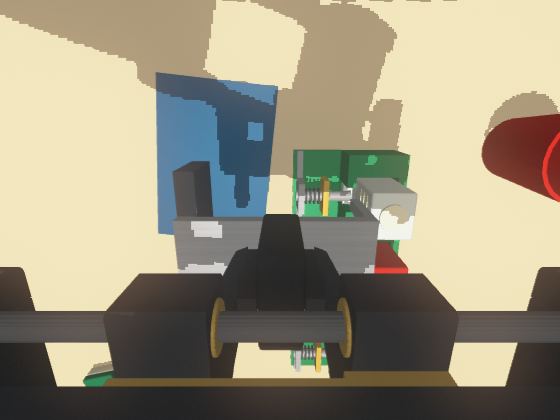

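The key is level in the grip, lined up before bar 4. The wrist view shows the plate at ~(275,245) and bar 4's collar at (325,197). I'll check the tilt and the plate end numerically.

```bash
cat >> h.py <<'E'
def wcloud():
    from scipy.spatial.transform import Rotation as R
    s=arm.get_state();c=arm.camera("wrist")
    T=np.eye(4);T[:3,:3]=R.from_euler("xyz",s["tool_rot"]).as_matrix();T[:3,3]=s["tcp_pos"]
    c["camera_from_world"]=np.linalg.inv(T@c["mount"]);return c,cloud(c),s
E
python3 - <<'E'
from h import *
c,W,s=wcloud()
for n,(u0,u1,v0,v1) in dict(plate=(185,372,222,240),foot=(182,205,170,178),white=(365,405,185,200),collar=(323,328,185,205)).items():
    p=W[v0:v1,u0:u1].reshape(-1,3);p=p[~np.isnan(p[:,0])]*1000;print(n,p.min(0).round(),np.median(p,0).round(1),p.max(0).round())
p=W[225:240,185:372].reshape(-1,3);p=p[~np.isnan(p[:,0])]
p=p[abs(p[:,2]-.158)<.012];print(len(p),np.polyfit(p[:,0],p[:,2],1),p[:,0].min(),p[:,0].max(),p[:,1].max())
# plate side edge
for v in range(208,226,3): print(v,(W[v,230:370:35]*1000).round(0).tolist())
E
```

```text
plate [460. -64. 159.] [513.8 -54.2 160.9] [568. -44. 201.]
foot [456. -34. 127.] [463.6 -28.1 149.6] [465. -25. 154.]
white [586. -55.  43.] [598.6 -45.5  89.5] [633. -43.  97.]
collar [556. -73.  38.] [559.2 -63.2  39.7] [562. -54.  41.]
2186 [0.00104873 0.16018947] 0.46039314781608875 0.5682826826428076 -0.04897353055000739
208 [[461.0, -95.0, 1.0], [500.0, -92.0, 3.0], [536.0, -78.0, 41.0], [578.0, -87.0, 3.0]]
211 [[461.0, -98.0, 2.0], [501.0, -95.0, 4.0], [536.0, -81.0, 40.0], [579.0, -91.0, 3.0]]
214 [[462.0, -101.0, 3.0], [506.0, -45.0, 163.0], [539.0, -94.0, 10.0], [579.0, -94.0, 4.0]]
217 [[485.0, -52.0, 154.0], [507.0, -45.0, 168.0], [527.0, -49.0, 154.0], [548.0, -48.0, 153.0]]
220 [[486.0, -52.0, 159.0], [507.0, -45.0, 173.0], [527.0, -50.0, 158.0], [547.0, -48.0, 158.0]]
223 [[486.0, -53.0, 159.0], [507.0, -45.0, 178.0], [526.0, -50.0, 161.0], [547.0, -49.0, 160.0]]
```

>>> play_rows --moves '[[[0,0,-3],0,-1],[[0,0,-5.5],0,-1],[[0,0,-7],0,-1],[[0,0,-7.5],0,-1],[[0,0,-8],0,-1],[[0,0,-8.5],0,-1],[[0,0,-9],0,-1],[[0,0,-9.5],0,-1],[[0,0,-9.5],0,-1]]'

```text
clock: 12.02
tcp_pos: [0.5155, -0.0708, 0.0812]
tool_rot: [-3.141, -0.0, 1.631]
contact_force: [-0.3, 0.4, -2.3]
finger_gap: 0.0198
gripper_force: 40.0
```

```bash
python3 - <<'E'
from h import *
c=arm.camera("side");save(c,"side3.png",crop=(200,180,420,345),s=3.6)
E
```

```text
(no output)
```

View pics/side3.png

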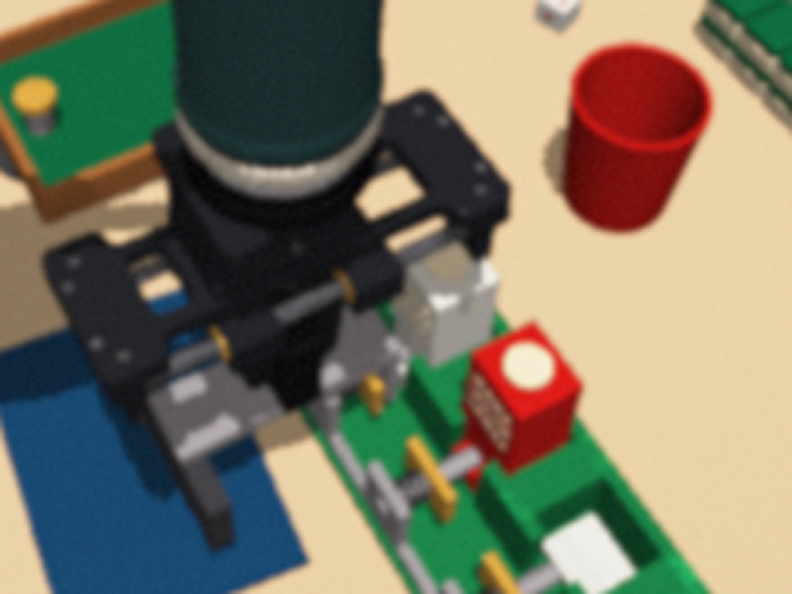

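The tines straddle bar 4 with no contact force; its collar shows at (372,390), just in front of the tine. I'll lower fully and pull.

>>> play_rows --moves '[[[0,0,-0.5],0,-1],[[0,0,-0.9],0,-1],[[-0.3,0,-0.9],0,-1],[[-0.6,0,-0.9],0,-1],[[-0.9,-0.1,-0.9],0,-1],[[-1.2,-0.1,-0.9],0,-1],[[-1.5,-0.1,-0.9],0,-1],[[-1.7,-0.1,-0.9],0,-1],[[-1.7,-0.1,-0.9],0,-1],[[-1.7,-0.1,-0.9],0,-1]]'

```text
clock: 13.32
tcp_pos: [0.4995, -0.0721, 0.0731]
tool_rot: [3.14, 0.0, 1.631]
contact_force: [2.9, -0.8, -1.1]
finger_gap: 0.0196
gripper_force: 40.1
```

```bash
python3 - <<'E'
from h import *
c,W,s=wcloud();print(s['tcp_pos'],s['contact_force'])
z=W[...,2];m=(W[...,0]>.582)&(W[...,0]<.625)&(W[...,1]>-.1)&(W[...,1]<-.02)&(z>.085)&(z<.13)
print(m.sum(),np.median(z[m]))
save(c,"wr4.png")
c=arm.camera("side");W=cloud(c);z=W[...,2]
for x,y in((.604,-.066),(.607,-.13)):
    m=(abs(W[...,0]-x)<.014)&(abs(W[...,1]-y)<.014)&(z>.08)&(z<.12);print(m.sum(),np.median(z[m]))
E
```

```text
[ 0.49953065 -0.0720783   0.07309168] [ 2.87128905 -0.75068063 -1.08913503]
5825 0.10110374355015092
57 0.10296165959006909
266 0.09714337210381585
```

>>> play_rows --moves '[[[0.5,0,0],0,-1],[[0.5,0,0],0,-1],[[0.5,0,3],0,-1],[[0.5,0,5.5],0,-1],[[0.5,0,5.5],0,-1],[[1,-3,5.5],0,-1],[[2,-6.3,5.5],0,-1],[[2,-6.3,5.5],0,-1],[[2,-6.3,5.5],0,-1],[[2,-6.3,5.5],0,-1]]'

```text
clock: 14.68
tcp_pos: [0.5178, -0.1339, 0.1267]
tool_rot: [-3.139, -0.001, 1.632]
contact_force: [0.4, -0.5, -2.1]
finger_gap: 0.0198
gripper_force: 40.0
```

```bash
python3 - <<'E'
from h import *
c,W,s=wcloud();print(s['tcp_pos'],s['contact_force'],s['tool_rot'])
z=W[...,2];m=(W[...,0]>.582)&(W[...,0]<.625)&(W[...,1]>-.1)&(W[...,1]<-.03)&(z>.085)&(z<.13)
print(m.sum(),np.median(z[m]))
c=arm.camera("side");save(c,"side5.png",crop=(200,180,420,345),s=3.6)
E
```

```text
[ 0.51783154 -0.13390447  0.12665631] [ 0.3688911  -0.54287813 -2.0589121 ] [-3.13936081e+00 -1.04292447e-03  1.63165434e+00]
5285 0.10205553335115575
```

View pics/side5.png

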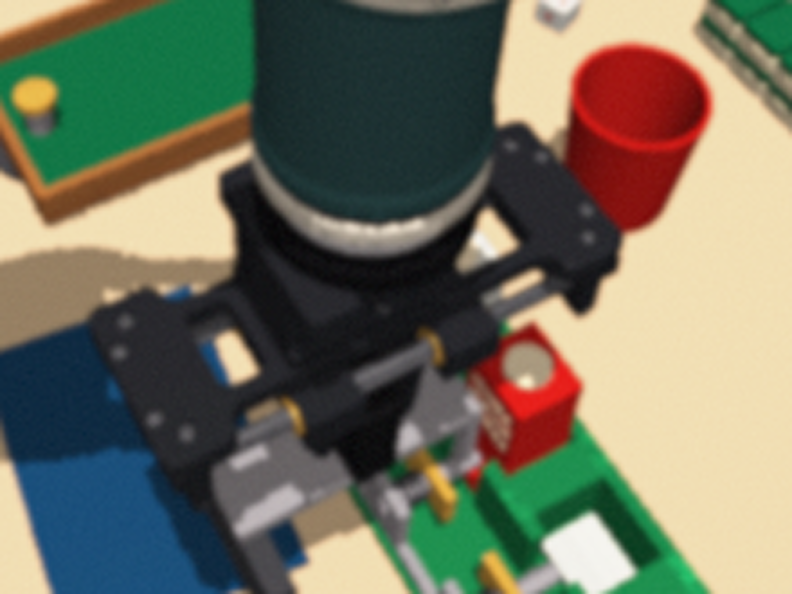

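White stays freed, and the key is over bar 3, with a tine at ~(465,430) just behind its collar (435,480). I'll descend and pull.

>>> play_rows --moves '[[[0,0,0],0,-1],[[0,0,-1.5],0,-1],[[0,0,-2.5],0,-1],[[0,0,-3.5],0,-1],[[0,0,-4.5],0,-1],[[0,0,-5.5],0,-1],[[0,0,-5.5],0,-1],[[0,0,-5.5],0,-1]]'

```text
clock: 15.78
tcp_pos: [0.5192, -0.135, 0.0729]
tool_rot: [3.141, 0.0, 1.631]
contact_force: [-0.1, -0.0, -3.0]
finger_gap: 0.0196
gripper_force: 40.0
```

>>> play_rows --moves '[[[-0.3,0,0],0,-1],[[-0.6,0,0],0,-1],[[-0.9,-0.1,0],0,-1],[[-1.2,-0.1,0],0,-1],[[-1.5,-0.1,0],0,-1],[[-1.7,-0.1,0],0,-1],[[-1.8,-0.1,0],0,-1],[[-1.8,-0.1,0],0,-1],[[-1.8,-0.1,0],0,-1]]'

```text
clock: 16.9
tcp_pos: [0.502, -0.1361, 0.0732]
tool_rot: [3.139, 0.001, 1.631]
contact_force: [5.2, -0.5, -2.1]
finger_gap: 0.0199
gripper_force: 40.1
```

```bash
python3 - <<'E'
from h import *
c,W,s=wcloud();print(s['tcp_pos'],s['contact_force'])
z=W[...,2]
for y in(-.066,-.13):
    m=(abs(W[...,0]-.605)<.016)&(abs(W[...,1]-y)<.016)&(z>.08)&(z<.12);print(m.sum(),np.median(z[m]))
c=arm.camera("side");W=cloud(c);z=W[...,2]
for x,y in((.604,-.066),(.607,-.13)):
    m=(abs(W[...,0]-x)<.014)&(abs(W[...,1]-y)<.014)&(z>.08)&(z<.12);print(m.sum(),np.median(z[m]))
E
```

```text
[ 0.50199822 -0.13614201  0.07318635] [ 5.15975777 -0.47373766 -2.0855408 ]
6254 0.10114819547614252
3911 0.10130858859227682
3 0.08183587773531409
27 0.10270385730559317
```

>>> play_rows --moves '[[[0.5,0,0],0,-1],[[0.5,0,0],0,-1],[[0.5,0,4],0,-1],[[0.5,0,8],0,-1],[[0,0,10],0,-1],[[-2,2,10],-10,-1],[[-4,4,10],-20,-1],[[-6.1,8.6,10],-30,-1],[[-6.1,8.6,10],-40,-1],[[-6.1,8.6,10],-50,-1]]'

```text
clock: 18.25
tcp_pos: [0.4371, -0.0493, 0.1713]
tool_rot: [-3.138, 0.004, 0.754]
contact_force: [0.2, 0.7, -3.1]
finger_gap: 0.0195
gripper_force: 40.0
```

>>> play_rows --moves '[[[0,0,0],-10,-1],[[0,0,0],-20,-1],[[0,0,0],-30,-1],[[0,0,0],-40,-1],[[0,0,0],-46,-1],[[0,0,0],-46,-1],[[0,0,0],-46,-1],[[0,0,0],-46,-1]]'

```text
clock: 19.25
tcp_pos: [0.4395, -0.0499, 0.1724]
tool_rot: [3.142, 0.001, -0.043]
contact_force: [0.7, -0.6, -1.4]
finger_gap: 0.0197
gripper_force: 40.0
```

>>> play_rows --moves '[[[0,0,-3],0,-1],[[0,0,-6],0,-1],[[0,0,-8],0,-1],[[0,0,-9.4],0,-1],[[0,0,-9.8],0,-1],[[0,0,-10.2],0,-1],[[0,0,-10.2],0,-1],[[0,0,-10.2],0,-1]]'

```text
clock: 20.25
tcp_pos: [0.4405, -0.05, 0.0713]
tool_rot: [3.141, -0.001, -0.044]
contact_force: [0.2, -0.1, -2.7]
finger_gap: 0.0195
gripper_force: 40.0
```

>>> play_rows --moves '[[[0,0,-0.2],0,-1],[[0,0,-0.3],0,-1],[[0,0,-0.4],0,-1],[[0,0,-0.4],0,-1],[[0,0,-0.4],0,-1]]'

```text
clock: 20.88
tcp_pos: [0.44, -0.0499, 0.0667]
tool_rot: [-3.142, 0.0, -0.044]
contact_force: [-0.6, 0.2, -1.3]
finger_gap: 0.0195
gripper_force: 40.0
```

>>> play_rows --moves '[[[0,0,0],0,1],[[0,0,0],0,1],[[0,0,0],0,1],[[0,0,0],0,1],[[0,0,0],0,1],[[0,0,0],0,1],[[0,0,4],0,1],[[0,0,8],0,1],[[0,0,10],0,1],[[0,0,10],0,1]]'

```text
clock: 22.12
tcp_pos: [0.4415, -0.0501, 0.1686]
tool_rot: [3.141, -0.004, -0.044]
contact_force: [0.2, 0.0, 0.1]
finger_gap: 0.0881
gripper_force: 0.0
```

>>> play_rows --moves '[[[2,0,2],10,1],[[4,0,2],20,1],[[6,0,2],30,1],[[8,0,2],40,1],[[10,0,2],50,1],[[12,-1,2],60,1],[[14,-1,2],70,1],[[16.2,-1.6,2],80,1],[[16.2,-1.6,2],90,1],[[16.2,-1.6,2],96,1]]'

```text
clock: 23.38
tcp_pos: [0.6011, -0.0658, 0.1841]
tool_rot: [-3.138, -0.001, 1.635]
contact_force: [0.2, -0.3, -0.0]
finger_gap: 0.0881
gripper_force: 0.0
```

>>> play_rows --moves '[[[0,0,0],0,1],[[0,0,0],0,1],[[0,0,0],0,1]]'

```text
clock: 23.75
tcp_pos: [0.6017, -0.0658, 0.1863]
tool_rot: [-3.141, -0.0, 1.63]
contact_force: [0.2, -0.6, -0.7]
finger_gap: 0.088
gripper_force: 0.0
```

```bash
python3 - <<'E'
from h import *
c,W,s=wcloud();print(s['tcp_pos'],s['tool_rot'],s['clock'])
save(c,"wr6.png")
z=W[...,2]
for y in(-.066,-.13):
    m=(abs(W[...,0]-.605)<.03)&(abs(W[...,1]-y)<.03)&(z>.09)&(z<.11);p=W[m]
    r=cv2.minAreaRect(p[:,:2].astype(np.float32)*1000);print(m.sum(),r,np.median(z[m]))
E
```

```text
[ 0.60169015 -0.065849    0.18628372] [-3.14100295e+00 -1.45805940e-04  1.63006791e+00] 23.75
2169 ((609.0052490234375, -63.931793212890625), (35.929988861083984, 39.834720611572266), 2.9369828701019287) 0.10197565128143088
1856 ((612.197021484375, -128.86607360839844), (36.36425018310547, 41.17841720581055), 4.102478504180908) 0.10183928446736397
```

View pics/wr6.png

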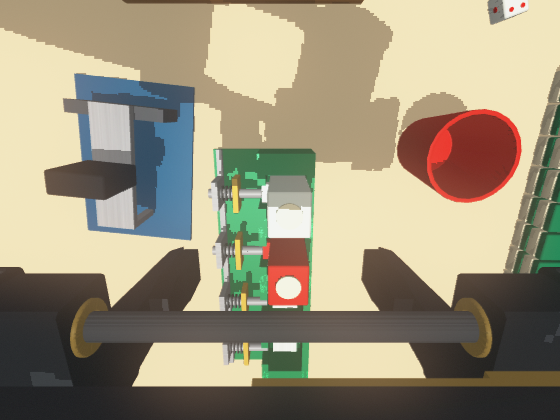

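Both caddies are free (tops at 102 mm): white at ~(289,205) px, red at ~(288,272). The key stands on the mat at left. I'll grasp white.

>>> play_rows --moves '[[[0.3,0,-4],0,1],[[0.3,0,-8],0,1],[[0.3,0,-11],0,1],[[0.3,0,-12.4],0,1],[[0.3,0,-12.4],0,1],[[0.3,0,-12.4],0,1]]'

```text
clock: 24.55
tcp_pos: [0.6062, -0.0661, 0.0643]
tool_rot: [3.139, 0.001, 1.631]
contact_force: [-0.5, 0.6, 0.4]
finger_gap: 0.0879
gripper_force: 0.0
```

>>> play_rows --squeeze 20 --moves '[[[0,0,0],0,-1],[[0,0,0],0,-1],[[0,0,0],0,-1],[[0,0,0],0,-1],[[0,0,0],0,-1],[[0,0,0],0,-1]]'

```text
clock: 25.3
tcp_pos: [0.6063, -0.0659, 0.0633]
tool_rot: [3.139, 0.0, 1.631]
contact_force: [2.7, 0.3, 0.2]
finger_gap: 0.0361
gripper_force: 19.8
```

>>> play_rows --moves '[[[0,0,1],0,-1],[[0,0,3],0,-1],[[0,0,6],0,-1],[[0,0,9],0,-1],[[0,0,12],0,-1],[[0,0,12],0,-1],[[0,0,12],0,-1]]'

```text
clock: 26.18
tcp_pos: [0.604, -0.0658, 0.1822]
tool_rot: [-3.14, -0.0, 1.631]
contact_force: [-0.3, 0.1, -2.1]
finger_gap: 0.0359
gripper_force: 19.7
```

>>> play_rows --moves '[[[-0.8,5,0],0,-1],[[-1.6,10,0],0,-1],[[-2.4,15,0],0,-1],[[-3.2,20,0],0,-1],[[-4,25,0],0,-1],[[-4.4,27,0],0,-1],[[-4.4,27,0],0,-1],[[-4.4,27,0],0,-1],[[-4.4,27,0],0,-1]]'

```text
clock: 27.3
tcp_pos: [0.5612, 0.2026, 0.1825]
tool_rot: [-3.141, 0.001, 1.629]
contact_force: [0.6, 0.1, -1.4]
finger_gap: 0.0361
gripper_force: 19.7
```

>>> play_rows --moves '[[[0,0,-4],0,-1],[[0,0,-8],0,-1],[[0,0,-10.5],0,-1],[[0,0,-11.5],0,-1],[[0,0,-12],0,-1],[[0,0,-12],0,-1],[[0,0,-12],0,-1]]'

```text
clock: 28.18
tcp_pos: [0.562, 0.2043, 0.064]
tool_rot: [3.139, -0.001, 1.631]
contact_force: [-0.2, 0.1, -1.7]
finger_gap: 0.036
gripper_force: 19.7
```

>>> play_rows --moves '[[[0,0,-0.2],0,-1],[[0,0,-0.4],0,-1],[[0,0,-0.6],0,-1],[[0,0,-0.6],0,-1],[[0,0,-0.6],0,-1],[[0,0,-0.6],0,-1]]'

```text
clock: 28.92
tcp_pos: [0.5614, 0.2043, 0.0572]
tool_rot: [3.141, -0.0, 1.631]
contact_force: [0.4, 0.5, 2.5]
finger_gap: 0.0361
gripper_force: 19.9
```

>>> play_rows --moves '[[[0,0,0],0,0.5],[[0,0,0],0,0.5],[[0,0,0],0,0.5],[[0,0,0],0,0.5],[[0,0,4],0,1],[[0,0,8],0,1],[[0,0,12],0,1],[[0,0,12],0,1]]'

```text
clock: 29.92
tcp_pos: [0.5638, 0.205, 0.1812]
tool_rot: [3.133, -0.002, 1.631]
contact_force: [1.1, -0.4, -0.1]
finger_gap: 0.088
gripper_force: 0.0
```

>>> play_rows --moves '[[[0.8,-6,0],0,1],[[1.6,-12,0],0,1],[[2.4,-18,0],0,1],[[3.2,-24,0],0,1],[[4,-30,0],0,1],[[4.6,-33.4,0],0,1],[[4.6,-33.4,0],0,1],[[4.6,-33.4,0],0,1],[[4.6,-33.4,0],0,1]]'

```text
clock: 31.05
tcp_pos: [0.6065, -0.1284, 0.176]
tool_rot: [-3.14, -0.001, 1.633]
contact_force: [0.3, 0.3, -0.3]
finger_gap: 0.088
gripper_force: 0.0
```

```bash
python3 - <<'E'
from h import *
s=arm.get_state();print(s['tcp_pos'],s['tool_rot'],s['clock'])
c=arm.camera("top");measure(c);save(c,"top7.png",s=1.4)
E
```

```text
[ 0.60648784 -0.12844466  0.17602486] [-3.14047264e+00 -6.56962566e-04  1.63253916e+00] 31.05
rack c [ 898.7 -166.9] size [ 37.1 283.4] ang 2.85 z 43.7 mean [ 898.2 -167.2   43.6] 1712
trayfloor c [550.5 173.8] size [201.1 113.2] ang 3.33 z 12.6 mean [551.9 169.6  12.6] 3359
rim c [550.8 173.3] size [218.4 130.7] ang 3.33 z 31.6 mean [548.8 174.5  31.2] 743
cap c [466.1 167.9] size [20.8 16.4] ang 89.52 z 43.0 mean [466.4 167.8  42.4] 57
mat c [440.7 -45. ] size [153.9 113.3] ang 87.21 z 3.4 mean [445.7 -37.4   3.4] 1766
grip c [440.4 -49.6] size [19.7 46.1] ang 88.62 z 105.8 mean [440.6 -49.3 104.8] 206
plate c [440.8 -14.7] size [54.6 88.4] ang 85.35 z 49.9 mean [442.2  -9.8  49.2] 490
foot c [442.  -15.4] size [54.8 89.6] ang 87.06 z 45.3 mean [446.4  -1.4  45. ] 231
collar [ 569.3 -260.9   39. ] 36
collar [557.8 -69.9  38.9] 33
collar [ 557.3 -124.3   39.5] 12
white c [577.3 -97.2] size [146.  130.2] ang 6.0 z 534.0 mean [568.6 -95.  445.3] 2027
red c [583.2 -98.9] size [32.9 98.9] ang 50.47 z 101.5 mean [ 605.3 -114.2  120.5] 119
```

View pics/top7.png

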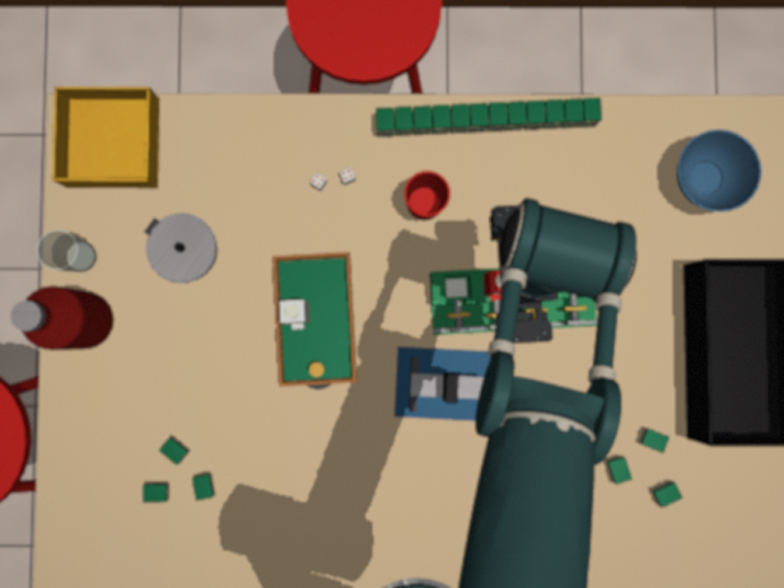

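White stands upright in the tray at ~(293,312), bar 4 is home, and the key is on the mat. Red is next.

>>> play_rows --moves '[[[0,-0.1,-4],0,1],[[0,-0.1,-8],0,1],[[0,-0.1,-10.5],0,1],[[0,-0.1,-11.4],0,1],[[0,-0.1,-11.4],0,1],[[0,-0.1,-11.4],0,1]]'

```text
clock: 31.85
tcp_pos: [0.6082, -0.1309, 0.0643]
tool_rot: [3.139, 0.001, 1.632]
contact_force: [-0.2, -0.3, 0.5]
finger_gap: 0.0876
gripper_force: 0.0
```

>>> play_rows --squeeze 20 --moves '[[[0,0,0],0,-1],[[0,0,0],0,-1],[[0,0,0],0,-1],[[0,0,0],0,-1],[[0,0,0],0,-1],[[0,0,0],0,-1]]'

```text
clock: 32.6
tcp_pos: [0.6086, -0.1311, 0.0636]
tool_rot: [3.138, 0.001, 1.631]
contact_force: [3.1, 0.3, 2.0]
finger_gap: 0.0364
gripper_force: 20.2
```

>>> play_rows --moves '[[[0,0,1],0,-1],[[0,0,3],0,-1],[[0,0,6],0,-1],[[0,0,9],0,-1],[[0,0,12],0,-1],[[0,0,12],0,-1],[[0,0,12],0,-1]]'

```text
clock: 33.48
tcp_pos: [0.6057, -0.1307, 0.1817]
tool_rot: [-3.139, -0.001, 1.631]
contact_force: [0.2, -0.5, -2.2]
finger_gap: 0.0363
gripper_force: 20.1
```

>>> play_rows --moves '[[[-0.8,5,0],0,-1],[[-1.6,10,0],0,-1],[[-2.4,15,0],0,-1],[[-3.2,20,0],0,-1],[[-4,25,0],0,-1],[[-4.3,27.5,0],0,-1],[[-4.3,27.5,0],0,-1],[[-4.3,27.5,0],0,-1],[[-4.3,27.5,0],0,-1]]'

```text
clock: 34.6
tcp_pos: [0.5638, 0.1429, 0.182]
tool_rot: [-3.14, 0.001, 1.63]
contact_force: [0.6, -0.8, -2.3]
finger_gap: 0.0361
gripper_force: 20.1
```

>>> play_rows --moves '[[[0,0,-4],0,-1],[[0,0,-8],0,-1],[[0,0,-10.5],0,-1],[[0,0,-11.5],0,-1],[[0,0,-12],0,-1],[[0,0,-12.2],0,-1],[[0,0,-12.4],0,-1],[[0,0,-12.6],0,-1],[[0,0,-12.6],0,-1],[[0,0,-12.6],0,-1]]'

```text
clock: 35.85
tcp_pos: [0.5651, 0.1444, 0.0578]
tool_rot: [3.139, -0.0, 1.631]
contact_force: [1.0, 0.5, 3.8]
finger_gap: 0.0366
gripper_force: 20.0
```

Contact with the floor. Release, raise, and retreat sideways for a clear view.

>>> play_rows --moves '[[[0,0,0],0,0.5],[[0,0,0],0,0.5],[[0,0,0],0,0.5],[[0,0,0],0,0.5],[[0,0,4],0,1],[[0,0,8],0,1],[[0,0,12],0,1],[[0,0,14],0,1],[[0,0,14],0,1]]'

```text
clock: 36.98
tcp_pos: [0.565, 0.1443, 0.1982]
tool_rot: [3.138, -0.0, 1.631]
contact_force: [0.1, 0.3, -0.1]
finger_gap: 0.0878
gripper_force: 0.0
```

>>> play_rows --moves '[[[-3,-6,0],0,1],[[-6,-12,0],0,1],[[-7,-18,0],0,1],[[-8,-24,0],0,1],[[-9,-30,0],0,1],[[-10,-36,0],0,1],[[-11,-42,0],0,1],[[-12,-48,0],0,1],[[-12,-48,0],0,1],[[-12,-48,0],0,1]]'

```text
clock: 38.22
tcp_pos: [0.4428, -0.3349, 0.1944]
tool_rot: [-3.139, -0.003, 1.63]
contact_force: [-0.2, 0.8, -0.7]
finger_gap: 0.0881
gripper_force: 0.0
```

```bash
python3 - <<'E'
from h import *
s=arm.get_state();print(s['tcp_pos'],s['tool_rot'],s['clock'])
c=arm.camera("top");measure(c);save(c,"top8.png",s=1.4)
c=arm.camera("side");save(c,"side8.png",s=1.4)
W=cloud(c);z=W[...,2]
m=(W[...,0]>.5)&(W[...,0]<.62)&(W[...,1]>.1)&(W[...,1]<.25)&(z>.085);print(np.percentile(z[m],[5,50,95]))
E
```

```text
[ 0.44281874 -0.33494523  0.19442135] [-3.1388531  -0.00325275  1.62988675] 38.225
rack c [ 896.5 -120.2] size [ 37.5 377.3] ang 2.75 z 43.7 mean [ 895.9 -121.9   43.6] 2254
trayfloor c [550.8 173.5] size [201.5 112.8] ang 3.37 z 12.7 mean [550.1 173.1  12.7] 2912
rim c [550.8 173.1] size [218.7 130.2] ang 3.35 z 31.9 mean [550.2 175.6  31.4] 747
cap c [467.1 168. ] size [18.2 17.9] ang 42.07 z 42.2 mean [466.5 168.   42.3] 60
mat c [440.8 -50.4] size [164.6 114.1] ang 87.23 z 3.3 mean [442.1 -52.4   3.3] 2124
grip c [440.5 -49.6] size [19.5 46. ] ang 88.6 z 105.7 mean [440.6 -49.2 104.8] 208
plate c [440.8 -14.9] size [53.8 88.8] ang 85.9 z 50.1 mean [441.8  -9.8  49.4] 493
foot c [467.4   5. ] size [11.5 41.1] ang 87.55 z 42.0 mean [471.9   5.6  40.3] 76
collar [ 569.2 -261.1   38.1] 37
collar [ 565.3 -197.7   40.4] 34
collar [ 561.6 -131.7   39.5] 35
collar [557.4 -68.2  40.1] 31
white c [ 517.5 -322.4] size [35.  55.1] ang 0.12 z 300.8 mean [ 517.6 -320.1  297.1] 643
red none
[0.0868838  0.09672019 0.09976833]
```

View pics/top8.png

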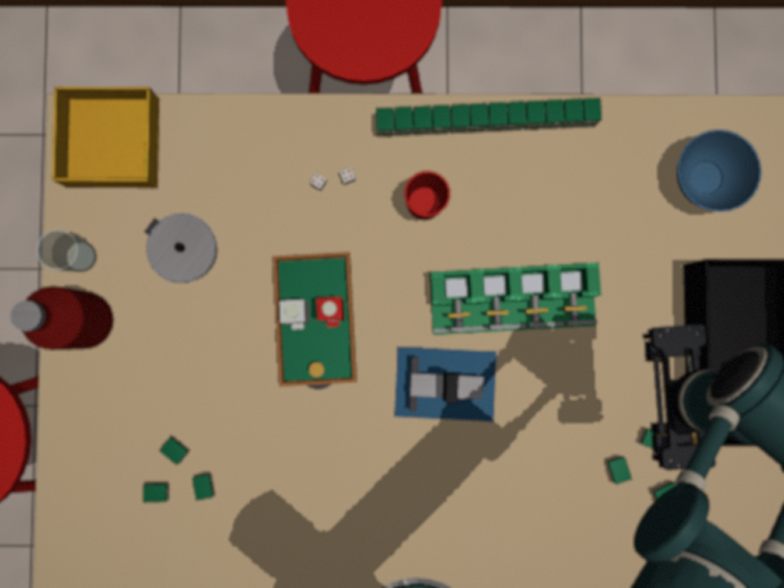

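View pics/side8.png

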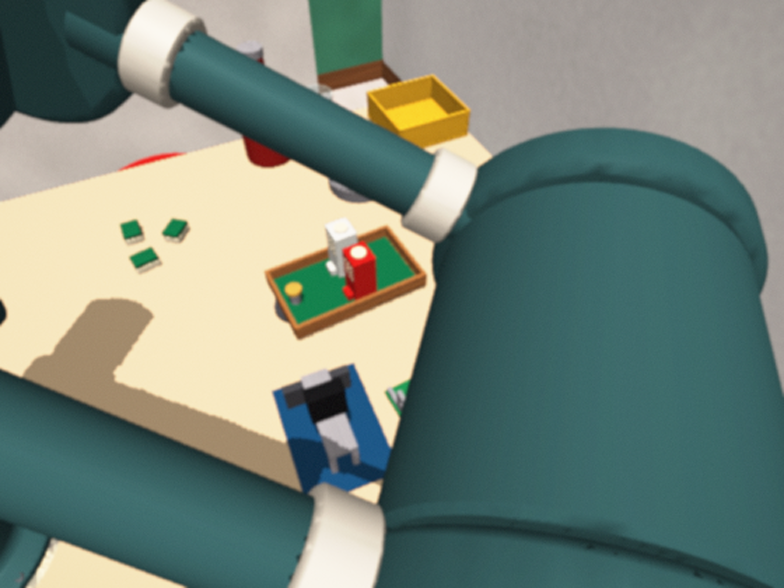

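Both caddies stand in the square tray (~(293,312) and ~(329,309)), all collars are home, and the key is centred on the mat. Handing in.

```bash
python3 -c "
from bench import arm
print(arm.finish_job())"
```

```text
the job is handed in; nothing more can be done
None
```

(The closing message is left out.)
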